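# Refit the push-on knob of a bedside radio and hold it pressed in

## Task

The knob of the bare control on the bedside radio has come off and lies on the table. Pick it up, turn it so that the flat in its bore matches the flat of the radio's D-shaped shaft, push it fully home on the shaft, and then press it in, without ramming it, until the sprung shaft is all the way down, as one does to switch the radio on. Finish while still holding the knob pressed in - do not let go - and leave the other things on the table where they are.

Things in the scene. Friction and masses are not known exactly. Their poses are not given: they have to be found in the camera images.
- knob: The loose knob: round, black plastic, knurled side, 40 mm across, 28 mm high, flat top, about 40 g, standing on the table bore downward. Origin: centre of its underside; z up along its axis. +x points towards the flat of its D-shaped bore; the one white pointer line on its top runs from near the centre to the rim on that same +x side, so pointer and flat look the same way.
- knob_bore (a point): Centre of the closed inner end of the knob's bore, on its axis, 12 mm above its underside; axes as the knob's. The bore opens in the underside: 12 mm deep, 11 mm in diameter, its flat 2 mm from the axis; the mouth is chamfered 1.5 mm round the bore, 0.3 mm at the flat. Play round a centred shaft 0.5 mm; up to about 6 degrees of wrong turn goes on freely. The round knob can be gripped from any side.
- shaft_tip (a point): Centre of the top end of the radio's bare upright D-shaft: steel, 10 mm in diameter, a flat along its whole length 1.5 mm from the axis, tip bevelled 0.5 mm, 18 mm proud of the radio's top. z up; +x points squarely out of the flat: turn the knob until its +x points the same way. It turns with a light drag (0.03 N m). Home, the bore's end rests on this tip, the knob's underside 6 mm above the plate.
- press (a joint): How far the sprung shaft is pressed in: 0 = out, 0.004 m = at its stop (a knob fully home then has its underside 2 mm above the radio's top). It starts to give at 4 N, needs 8 N at the stop, and springs back when let go.
- radio: The bedside radio, heavy and immovable: wooden case 120 (x) by 240 (y) mm, top plate 95 mm above the table. Origin: centre of its underside; loudspeaker grille on its +x face. On top, 65 mm to its -y side of the middle, is the bare D-shaft; 65 mm to its +y side a second control with a like knob (top 34 mm above the plate), which stays as it is. Flat buttons, 3 mm high, lie between.
- tealight: Bystander: white ceramic tea light, 48 mm across, 22 mm high (wick to 30 mm), loose. Origin: centre of its underside.
- cream_jar: Bystander: amber glass cream jar with a smooth metal lid, 53 mm across, 38 mm high, loose. Origin: centre of its underside.
- blue_vase: Bystander: blue glass bottle vase, 92 mm across, 150 mm high, loose. Origin: centre of its underside.
- bud_vase: Bystander: small clear glass vase, 68 mm across, 90 mm high, loose. Origin: centre of its underside.
- book: Bystander: grey clothbound book lying flat, 156 by 214 by 32 mm, loose. Origin: centre of its underside.
- spectacles: Bystander: black-framed spectacles standing on the book, about 140 mm square, 40 mm high, loose. Origin: under the bridge, at the level of the book's cover.
Not all that is in view belongs to the job. What is shaped like the knob but brown or pink is not meant.

How it is judged:
On the way:
1. the loose knob has been picked up, its underside more than 60 mm above the table (height (world z) of knob above 0.06 m), for 0.1 s.
At the end, for the whole second after the job is handed in: The knob sits fully home on the D-shaft (bore end within 2.5 mm of the tip, axes within 7 degrees, flats within 14), the shaft is pressed in over 3 of its 4 mm with over 4 N from the knob, the fingers still hold or press the knob, and the other things are within 30 mm of where they were (distance between knob_bore and shaft_tip below 0.0025 m and angle between the z axis of knob and the z axis of shaft_tip, either way round below 0.12 rad and angle between the x axis of knob and the x axis of shaft_tip, either way round below 0.25 rad and value of joint press above 0.003 m and contact force between knob and radio above 4 N and contact force between the fingers and knob above 2 N and distance of each of tealight, cream_jar, blue_vase, bud_vase, book, spectacles from where it was at the start of the episode below 0.03 m); the arm keeps its last pose, push and grip.
It fails at once if the knob is rammed against the radio with more than 45 N (contact force between knob and radio above 45 N).
It fails at once if another thing on the table is shifted by more than 30 mm (distance of any of tealight, cream_jar, blue_vase, bud_vase, book, spectacles from where it was at the start of the episode above 0.03 m).
It fails at once if a vase is tipped over (angle between any of blue_vase, bud_vase's own z axis and vertical above 0.5 rad).
It also fails if it takes over 38 s, if anything falls off the work surface, if the arm or the gripper's body presses on something with over 40 N, if the wrist force passes 120 N, or if a joint passes its speed limit or range.

## Robot

A 6-joint arm with a two-finger parallel gripper is mounted at the origin on the work surface. World frame = base frame: x ahead of the robot, y to its left, z up, the work surface at z = 0. Lengths are in m, angles in rad, forces in N, time in s.
With the tool pointing down it reaches from about 0.4 to 0.825 m from the base axis. Payload 7 kg.
Tool frame: the origin (TCP) lies at the very end of the fingers, on their centre line; the grasp point (between the pads) lies 19 mm behind it; z points along the fingers, y is the line along which they close (so a half turn about z gives the same grasp; the last joint's range is limited). The gripper opens to 88 mm and grips with 3 to 60 N. Pads are 19 mm wide; open, the fingers measure 130 mm over their backs; the gripper's body (78 mm by 193 mm) begins 47 mm behind the grasp point.
Start: joints at [1.534, 0.359, 0.012, 0, -1.224, -0.288], TCP at [0.215, 0.64, 0.227] pointing down, gripper open.
Joint ranges: [-3.07, 3.07], [-1.43, 2.12], [-1.02, 1.25], [-3.03, 1.67], [-3.05, -0], [-3.03, 3.03]. Speed limits (rad/s): [2.39, 2.39, 3.01, 3.14, 3.14, 3.14].

## Interface

Orientations are given as [roll, pitch, yaw] about the fixed x, y, z axes, in that order (R = Rz(yaw) Ry(pitch) Rx(roll)).
In Python, from station import arm gives the robot as it stands. The module is installed in compiled form; this text tells all that it offers.
- The arm moves only by the shell command python3 -m crank 'ROWS' [FORCE]. ROWS is JSON, a list of rows, each an object of numbers: "dx", "dy", "dz": the shift along the world's x, y, z in m; "twist": the turn about the world's z in degrees; "grip": the opening, from -1 (shut) to 1 (fully open). A call has exactly 5 rows; each row is the pose to reach, as a shift and turn from the pose commanded when the call began; what a row does not reach only later rows make up. A row lasts 1/12 s, in which the tool goes at most 41.7 mm and 7.16 degrees, less where a joint would pass 70% of its speed; a pose out of reach is approached as far as the arm can. A call with a gripper value outside its range is refused whole. The fingers move at their own pace and stop on an object; FORCE is the grip in N (left out, the last holds). Time passes only in rows, so rows that repeat a pose let the fingers close, or fill a call up. It gives the time, the measured TCP pose, the force, the opening and the grip force at its end, in the units of the state.
- arm.get_state(): the state, without advancing time (a new reading comes with each control period).
- arm.grab_frame(name): name is "scene" or "top"; returns the picture (384x512x3 uint8, red, green, blue); there is no depth.
- arm.get_calibration(name): a dict with "fx", "fy", "cx", "cy" (pixels), "cam_to_world" (4x4, takes a point from camera to world coordinates). Camera axes: x right, y down, z forward; pixel columns grow to the right and rows downward; lengths in m; the calibration is good to about 2 mm. A picture is of the moment at which its call begins. get_calibration takes no time and is no camera call.
- arm.job_done(): hands the job in; it is judged then, once.
The state is a dict: "t": time; "q": joint angles; "qd": joint speeds; "joint_efforts": joint torques, N m; "eef_pos": TCP position; "ee_rot": TCP orientation; "force": force on the tool from outside, world axes, zero at the start; "moment": the same for the moment, N m; "width": finger opening in m; "gripper_force": force on a finger pad.
Only numpy, scipy, OpenCV 4.12 (cv2) and the standard library are available. Lean on these libraries where they do the work, as an engineer would, in place of code of your own. Each camera call takes 0.05 s, during which the arm holds its last target. There are 200 camera calls.

## Working session

There is one attempt and no reset: what is moved stays moved. The work goes in short steps, Python scripts to look and compute and a shell command to move; the robot and the scene stay as the last step left them, time stands still between calls to the robot, and variables do not carry over. Pictures are saved under pics/ and viewed, at most 10 in all, crops included, and the job is handed in when it is done.

```bash
mkdir -p pics; python3 - <<'E'
from station import arm
import cv2
for n in("scene","top"):
    cv2.imwrite(f"pics/{n}0.png",arm.grab_frame(n)[:,:,::-1])
    c=arm.get_calibration(n);print(n,c["fx"],c["fy"],c["cx"],c["cy"],c["cam_to_world"])
s=arm.get_state();print(s)
E
```

```text
scene 437.5940732862415 437.5940732862415 252.4360402619681 190.13765613594572 [[ 0.4934377   0.4967144  -0.71399863  1.40330323]
 [ 0.86941275 -0.25778341  0.42150823 -0.42562481]
 [ 0.0253122  -0.82874756 -0.55904989  0.77767174]
 [ 0.          0.          0.          1.        ]]
top 355.51438461987124 355.51438461987124 263.0058422928068 190.34635911463914 [[-0.02120503 -0.99652116  0.08059731  0.45821037]
 [-0.99974383  0.02177343  0.00617989  0.06940781]
 [-0.00791327 -0.08044562 -0.99672759  1.31292629]
 [ 0.          0.          0.          1.        ]]
{'t': 0.1, 'q': array([ 1.53412635e+00,  3.59310577e-01,  1.11953883e-02, -2.95669858e-04,
       -1.22411647e+00, -2.88095608e-01]), 'qd': array([ 0.00058578, -0.00242445,  0.0032762 ,  0.00052901, -0.00102182,
        0.00213519]), 'joint_efforts': array([-1.79305891e-03, -5.84162343e+01,  2.93750167e+01,  7.01559797e+00,
        1.01114748e-02, -4.79891276e-05]), 'eef_pos': array([0.21527772, 0.63930737, 0.22574128]), 'ee_rot': array([ 3.14013750e+00, -1.41339347e-04, -3.24866138e-01]), 'force': array([0.63879748, 0.20632436, 0.00753245]), 'moment': array([0.04723646, 0.00190442, 0.02766721]), 'gripper_force': 0.0, 'width': 0.08785956196298042}
```

View pics/top0.png

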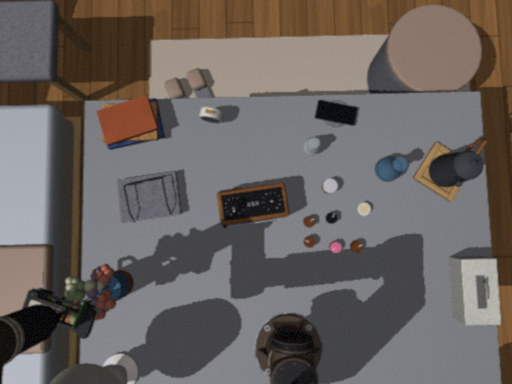

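View pics/scene0.png

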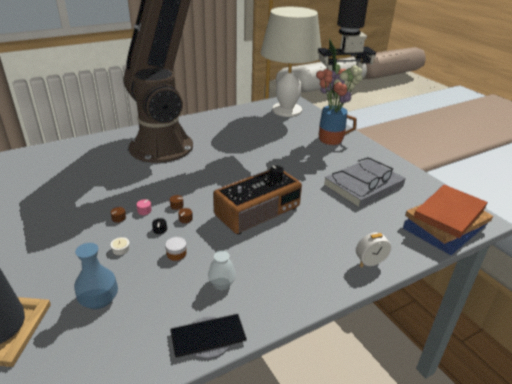

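Candidates in the top view are black (332,217), brown (309,221), (309,241) and (357,246), and pink (336,247). Only the black one fits "black plastic". I'll confirm it with an enlarged crop, along with the shaft.

```bash
cat > h.py <<'E'
import numpy as np,cv2
from station import arm
def ray(n,u,v,z):
    c=arm.get_calibration(n);M=np.array(c["cam_to_world"])
    d=M[:3,:3]@[(u-c["cx"])/c["fx"],(v-c["cy"])/c["fy"],1];o=M[:3,3]
    return o+d*(z-o[2])/d[2]
def pix(n,p):
    c=arm.get_calibration(n);M=np.array(c["cam_to_world"])
    q=M[:3,:3].T@(np.array(p)-M[:3,3]);return np.array([c["fx"]*q[0]/q[2]+c["cx"],c["fy"]*q[1]/q[2]+c["cy"]])
def crop(im,u,v,w,h,W=400,H=300):
    return cv2.resize(im[v:v+h,u:u+w],(W,H),interpolation=cv2.INTER_CUBIC)
E
python3 - <<'E'
from h import *
t=cv2.imread("pics/top0.png");s=cv2.imread("pics/scene0.png")
g=lambda im:np.clip(255*(im/255.)**.6,0,255).astype(np.uint8)
t,s=g(t),g(s)
cv2.imwrite("pics/c0.png",np.vstack([np.hstack([crop(t,312,202,40,30),crop(s,140,211,40,30)]),np.hstack([crop(t,213,174,80,60),crop(s,208,160,100,75)])]))
print(ray("top",332,216,.028),ray("scene",159.5,222,.028))
E
```

```text
[ 0.46406367 -0.16896283  0.028     ] [ 0.46421386 -0.16393117  0.028     ]
```

View pics/c0.png

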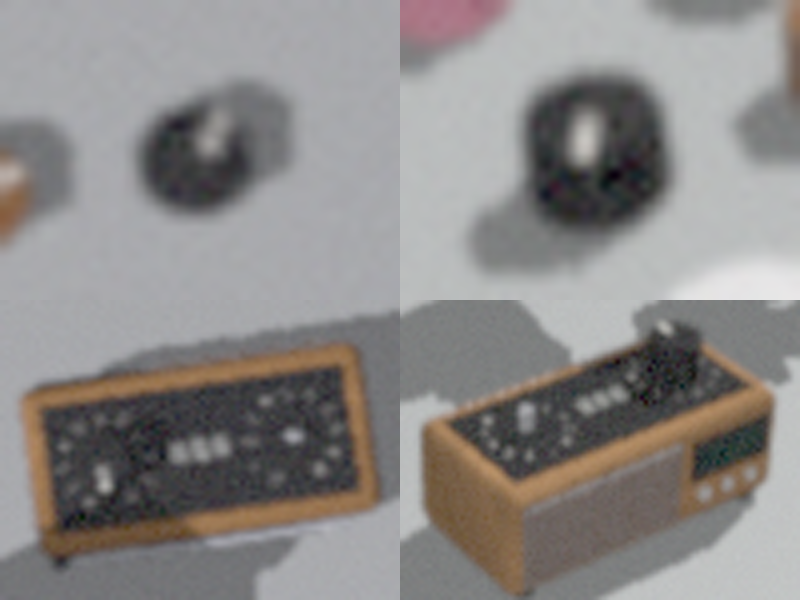

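The loose knob is the black one at top-view (332,217), with its white pointer towards upper right. The bare shaft is the bright spot at top (272,201). I'll average frames to get the shaft flat and the pointer.

```bash
python3 - <<'E'
from h import *
A={n:np.mean([arm.grab_frame(n).astype(float) for _ in range(14)],0)[:,:,::-1] for n in("top","scene")}
np.savez("avg.npz",**A)
g=lambda im:np.clip(255*(im/255.)**.6,0,255).astype(np.uint8)
t,s=g(A["top"]),g(A["scene"])
cv2.imwrite("pics/c1.png",np.vstack([np.hstack([crop(t,322,208,20,15),crop(s,150,218,20,15)]),np.hstack([crop(t,262,194,20,15),crop(s,232,184,20,15)])]))
# radio wood top corners by colour
hsv=cv2.cvtColor(A["top"].astype(np.uint8),cv2.COLOR_BGR2HSV)
m=((hsv[...,1]>90)&(hsv[...,0]<20)).astype(np.uint8);m[:170]=0;m[235:]=0;m[:,:205]=0;m[:,300:]=0
cs=max(cv2.findContours(m,0,1)[0],key=cv2.contourArea);print("minrect",cv2.minAreaRect(cs))
d=A["top"].astype(np.uint8)
tg=A["top"].mean(2)
np.set_printoptions(linewidth=200)
print(tg[195:208,263:281].round().astype(int))
print(tg[208:228,322:344].round().astype(int))
print(A["scene"].mean(2)[184:199,233:248].round().astype(int))
print(arm.get_state()["t"])
E
```

```text
minrect ((252.60691833496094, 203.44508361816406), (34.21287155151367, 68.42574310302734), 81.25383758544922)
[[ 25  28  40  43  34  24  24  23  24  23  23  23  24  26  35  44  41  29]
 [ 32  26  25  23  24  22  24  23  24  24  24  24  23  27  39  43  33  25]
 [ 46  35  25  24  25  23  24  23  23  24  25  23  22  27  29  28  27  24]
 [ 43  41  29  23  24  23  24  24  26  25  24  21  22  22  22  26  35  38]
 [ 29  29  25  23  25  24  28  40  49  43  32  19  16  17  21  30  47  55]
 [ 26  25  24  23  23  25  39  73  92  83  54  26  16  17  21  30  44  46]
 [ 39  34  26  25  25  24  47  91 115 104  68  32  22  23  24  26  30  29]
 [ 54  43  30  23  23  22  32  54  71  66  43  27  24  25  25  24  28  27]
 [ 35  31  27  25  24  25  22  25  28  27  25  24  25  24  26  37  50  47]
 [ 23  25  24  24  25  24  24  24  22  23  22  24  24  24  28  47  67  62]
 [ 26  26  23  25  25  25  24  24  23  24  24  25  25  27  29  33  42  39]
 [ 32  33  27  24  25  25  25  24  25  25  23  22  31  46  47  31  25  23]
 [ 39  40  30  24  24  27  27  25  24  24  24  24  41  72  71  42  24  24]]
[[131 131 130 
[... 2056 characters left out ...]
8]
 [ 27  28  26  32  65 106 114 102  74  42  33  39  33  27  34]
 [ 25  25  26  30  56  89  96  88  65  37  28  27  26  28  37]
 [ 26  26  25  29  50  82  92  86  62  36  26  25  27  27  31]
 [ 25  25  25  29  50  81  88  82  58  34  29  25  26  26  29]
 [ 28  28  27  28  42  67  75  67  46  29  25  27  27  26  27]
 [ 26  24  24  22  27  41  48  39  30  25  25  28  27  27  28]
 [ 25  24  21  18  18  22  28  26  24  24  25  26  27  25  32]
 [ 26  23  21  21  22  22  24  25  26  25  26  26  28  26  33]
 [ 27  31  37  31  27  26  28  31  29  27  26  25  27  31  31]
 [ 30  49  64  43  25  28  39  50  37  27  25  28  33  40  32]
 [ 37  59  73  48  27  30  52  73  49  28  26  26  35  44  32]]
1.5
```

View pics/c1.png

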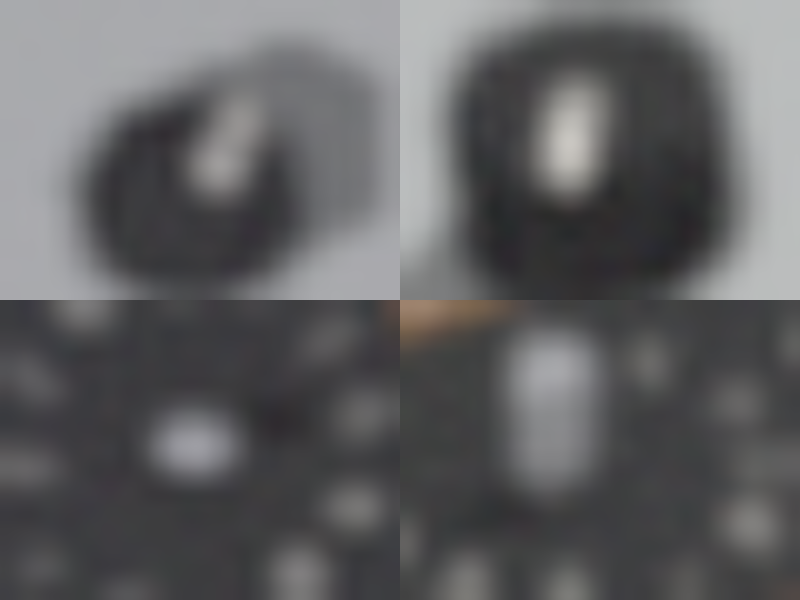

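```bash
python3 - <<'E'
from h import *
A=np.load("avg.npz");np.set_printoptions(precision=4,suppress=True)
T=A["top"].mean(2);S=A["scene"].mean(2)
def wc(I,r0,r1,c0,c1,bg):
    W=np.clip(I[r0:r1,c0:c1]-bg,0,None);v,u=np.mgrid[r0:r1,c0:c1];W=W/W.sum()
    m=np.array([(W*u).sum(),(W*v).sum()]);d=np.stack([u-m[0],v-m[1]],-1);return m,np.einsum('ij,ija,ijb',W,d,d)
for n,I,b in(("top",T,(198,204,268,275)),("sceneTip",S,(184,195,236,243))):
    m,C=wc(I,*b,29);print(n,m,C.round(3).tolist())
    if n=="top": print(" tip",ray(n,*m,.113))
# tick ring
for n,I,roi in(("top",T,(188,216,255,290)),("scene",S,(178,216,212,270))):
    r0,r1,c0,c1=roi;m=np.zeros(I.shape,np.uint8);m[r0:r1,c0:c1]=I[r0:r1,c0:c1]>36
    k,l,st,ce=cv2.connectedComponentsWithStats(m,connectivity=4);P=[]
    for i in range(1,k):
        if st[i,4]<60:
            M=np.where(l==i);w=I[M]-24;P.append(np.r_[ray(n,(M[1]*w).sum()/w.sum(),(M[0]*w).sum()/w.sum(),.095)[:2],st[i,4]])
    print(n,np.array(P))
# pointer rows
for n,I,rows,c0,c1 in(("scene",S,range(220,229),153,164),("top",T,range(213,218),329,335)):
    L=[]
    for r in rows:
        w=np.clip(I[r,c0:c1]-30,0,None)
        L.append((r,(w*np.arange(c0,c1)).sum()/max(w.sum(),1),w.max()))
    print(n,np.array(L).round(2).tolist())
print(S[214:236,148:172].round().astype(int))
print("left",ray("top",325.24,217.3,0),"bottom",ray("top",331,223,0))
E
```

```text
top [271.2235 200.7331] [[1.173, 0.021], [0.021, 0.72]]
 tip [0.5194 0.0498 0.113 ]
sceneTip [239.1097 188.455 ] [[1.715, 0.147], [0.147, 4.507]]
top [[ 0.5633  0.0848 35.    ]
 [ 0.5488  0.0531  4.    ]
 [ 0.5485  0.0376  4.    ]
 [ 0.5446  0.068   9.    ]
 [ 0.5379  0.0258  4.    ]
 [ 0.5321  0.0775  4.    ]
 [ 0.5204  0.0496 17.    ]
 [ 0.5143  0.0999 24.    ]
 [ 0.5175  0.0795  6.    ]
 [ 0.5091  0.0225  8.    ]
 [ 0.4971  0.032  12.    ]
 [ 0.4995  0.0764  2.    ]
 [ 0.4917  0.0619  6.    ]]
scene [[ 0.4971  0.1516  9.    ]
 [ 0.5113  0.0283 31.    ]
 [ 0.5383  0.0749 27.    ]
 [ 0.5417  0.0277 11.    ]
 [ 0.5504  0.0394 10.    ]
 [ 0.5547  0.0557  2.    ]]
scene [[220.0, 153.83, 62.26], [221.0, 155.5, 31.12], [222.0, 158.07, 54.9], [223.0, 158.23, 96.64], [224.0, 158.07, 126.88], [225.0, 157.95, 134.12], [226.0, 157.85, 101.71], [227.0, 157.64, 38.31], [228.0, 153.0, 5.93]]
top [[213.0, 332.69, 61.02], [214.0, 333.18, 67.45], [215.0, 332.72, 69.4], [216.0, 332.52, 71.0], [217.0, 332.46, 34.29]]
[[124 144 150 153 154 153 153 154 153 154 153 154 153 154 153 154 153 152
  152 147 
[... 1502 characters left out ...]
23
   59 112 146 154 155 154]
 [149 144 126  97  65  33  15  14  17  16  16  15  16  16  14  12  17  37
   79 127 149 154 154 154]
 [132 121 100  82  69  45  23  15  17  17  15  14  14  15  13  16  35  69
  112 144 153 154 155 154]
 [102  92  82  79  75  60  37  24  19  18  17  16  19  21  25  38  71 110
  140 152 154 155 155 155]
 [ 83  80  78  78  78  71  58  45  36  32  30  30  33  43  58  79 113 141
  152 154 154 155 155 154]
 [ 80  78  78  79  79  78  74  66  58  55  56  56  64  80 104 121 142 152
  155 154 154 155 155 155]
 [ 80  78  79  79  79  79  78  77  75  75  77  84  94 119 141 148 153 154
  155 154 155 155 155 155]]
left [ 0.46   -0.1492  0.    ] bottom [ 0.4386 -0.1695  0.    ]
```

```bash
python3 - <<'E'
from h import *
from scipy.optimize import least_squares
P=np.array([(.5488,.0531),(.5485,.0376),(.5446,.068),(.5379,.0258),(.5321,.0775),(.5175,.0795),(.5091,.0225),(.4971,.032),(.4917,.0619),(.4995,.0764)])
r=least_squares(lambda q:np.hypot(*(P-q[:2]).T)-q[2],[.52,.05,.03],loss="soft_l1",f_scale=.001);print(r.x,(r.fun*1e3).round(1))
C=r.x
A=np.load("avg.npz")
for n,I in(("top",A["top"].mean(2)),("scene",A["scene"].mean(2))):
    for z in(.095,.113):print(n,z,pix(n,[C[0],C[1],z]))
    for a in range(0,360,90):
        p=[C[0]+.005*np.cos(np.radians(a)),C[1]+.005*np.sin(np.radians(a)),.113];print("  rim",a,pix(n,p).round(2))
    print("  chordmid flat+x",pix(n,[C[0]+.0015,C[1],.113]),pix(n,[C[0]+.0015,C[1],.095]))
print("other knob circle of scene offset check: ticks", )
# knob pointer dir
for n,a,b in(("scene",(158.23,223),(157.64,227)),("top",(333.4,213.2),(332.4,216.5))):
    p,q=ray(n,*b,.028),ray(n,*a,.028);d=(q-p);print(n,p,q,np.degrees(np.arctan2(d[1],d[0])))
print(ray("scene",152.6,226,.014),ray("scene",165.7,226,.014))
print(pix("top",[.4590,-.1692,.028]),pix("scene",[.4590,-.1692,.028]))
E
```

```text
[0.51987993 0.05036953 0.03011587] [-1.1  1.2  0.2  0.4 -0.4 -0.9 -0.2 -0.9  0.3  2.9]
top 0.095 [270.98759335 200.8786245 ]
top 0.113 [271.06467386 200.60729062]
  rim 0 [271.03 199.13]
  rim 90 [269.58 200.64]
  rim 180 [271.1  202.09]
  rim 270 [272.54 200.58]
  chordmid flat+x [271.05444689 200.16376958] [270.97752455 200.4416047 ]
scene 0.095 [238.23777287 191.67080811]
scene 0.113 [238.28474007 186.25729747]
  rim 0 [239.14 187.15]
  rim 90 [239.89 185.8 ]
  rim 180 [237.43 185.37]
  rim 270 [236.68 186.72]
  chordmid flat+x [238.54160751 186.5251066 ] [238.49246606 191.94117746]
other knob circle of scene offset check: ticks
scene [ 0.48262031 -0.1757303   0.028     ] [ 0.46680646 -0.16847545  0.028     ] 155.35595684955263
top [ 0.46223909 -0.17033399  0.028     ] [ 0.47401018 -0.17436674  0.028     ] -18.91134266902175
[ 0.45482252 -0.18179342  0.014     ] [ 0.47153501 -0.15005073  0.014     ]
[332.11781933 217.40905187] [157.01064833 221.51159123]
```

Estimates:
- **Knob:** about (0.461, -0.168), pointer at about -22°.
- **Shaft axis:** about (0.520, 0.050), flat at about -4°, facing +x. The D body is shifted towards -x in both views.

Next I move over the knob.

```bash
python3 -m crank '[{"dz":0.04,"grip":1},{"dx":0.03,"dy":-0.02,"dz":0.04,"grip":1},{"dx":0.057,"dy":-0.05,"dz":0.04,"grip":1},{"dx":0.084,"dy":-0.08,"dz":0.04,"grip":1},{"dx":0.11,"dy":-0.11,"dz":0.04,"grip":1}]' 20
python3 -m crank '[{"dx":0.04,"dy":-0.05,"grip":0.4},{"dx":0.08,"dy":-0.1,"grip":0.4},{"dx":0.12,"dy":-0.15,"grip":0.4},{"dx":0.15,"dy":-0.18,"grip":0.4},{"dx":0.175,"dy":-0.21,"grip":0.4}]'
python3 -m crank '[{"dy":-0.04,"grip":0.4},{"dy":-0.08,"grip":0.4},{"dy":-0.12,"grip":0.4},{"dy":-0.16,"grip":0.4},{"dy":-0.2,"grip":0.4}]'
```

```text
invalid input at $[0]: expected keys dx, dy, dz, twist, grip
invalid input at $[0]: expected keys dx, dy, dz, twist, grip
invalid input at $[0]: expected keys dx, dy, dz, twist, grip
```

```bash
python3 -m crank '[{"dx":0,"dy":0,"dz":0.04,"twist":0,"grip":1},{"dx":0.03,"dy":-0.02,"dz":0.04,"twist":0,"grip":1},{"dx":0.057,"dy":-0.05,"dz":0.04,"twist":0,"grip":1},{"dx":0.084,"dy":-0.08,"dz":0.04,"twist":0,"grip":1},{"dx":0.11,"dy":-0.11,"dz":0.04,"twist":0,"grip":1}]' 20
python3 -m crank '[{"dx":0.03,"dy":-0.04,"dz":0,"twist":0,"grip":0.4},{"dx":0.06,"dy":-0.08,"dz":0,"twist":0,"grip":0.4},{"dx":0.09,"dy":-0.12,"dz":0,"twist":0,"grip":0.4},{"dx":0.12,"dy":-0.16,"dz":0,"twist":0,"grip":0.4},{"dx":0.15,"dy":-0.2,"dz":0,"twist":0,"grip":0.4}]'
```

```text
t: 1.92
eef_pos: [0.3262, 0.5285, 0.2666]
ee_rot: [-3.141, -0.0, -0.324]
force: [1.3, 0.5, -1.3]
width: 0.0877
gripper_force: 0.0
t: 2.33
eef_pos: [0.4512, 0.3613, 0.267]
ee_rot: [-3.141, -0.0, -0.324]
force: [1.0, 0.6, 0.1]
width: 0.0632
gripper_force: 0.0
```

```bash
python3 -m crank '[{"dx":0,"dy":-0.04,"dz":0,"twist":0,"grip":0.4},{"dx":0,"dy":-0.08,"dz":0,"twist":0,"grip":0.4},{"dx":0,"dy":-0.12,"dz":0,"twist":0,"grip":0.4},{"dx":0,"dy":-0.16,"dz":0,"twist":0,"grip":0.4},{"dx":0,"dy":-0.2,"dz":0,"twist":0,"grip":0.4}]'
python3 -m crank '[{"dx":0,"dy":-0.04,"dz":0,"twist":0,"grip":0.4},{"dx":0,"dy":-0.08,"dz":0,"twist":0,"grip":0.4},{"dx":0,"dy":-0.12,"dz":0,"twist":0,"grip":0.4},{"dx":0,"dy":-0.16,"dz":0,"twist":0,"grip":0.4},{"dx":0,"dy":-0.2,"dz":0,"twist":0,"grip":0.4}]'
```

```text
t: 2.75
eef_pos: [0.45, 0.1611, 0.2668]
ee_rot: [-3.141, -0.0, -0.325]
force: [2.5, 0.3, 0.7]
width: 0.0612
gripper_force: 0.0
t: 3.17
eef_pos: [0.4499, -0.0388, 0.2671]
ee_rot: [-3.141, -0.001, -0.324]
force: [0.3, 0.0, -0.2]
width: 0.0609
gripper_force: 0.0
```

```bash
python3 -m crank '[{"dx":0.005,"dy":-0.036,"dz":0,"twist":0,"grip":0.4},{"dx":0.008,"dy":-0.07,"dz":-0.02,"twist":0,"grip":0.4},{"dx":0.011,"dy":-0.1,"dz":-0.045,"twist":0,"grip":0.4},{"dx":0.011,"dy":-0.129,"dz":-0.07,"twist":0,"grip":0.4},{"dx":0.011,"dy":-0.129,"dz":-0.11,"twist":0,"grip":0.4}]'
python3 -m crank '[{"dx":0,"dy":0,"dz":-0.035,"twist":0,"grip":0.4},{"dx":0,"dy":0,"dz":-0.07,"twist":0,"grip":0.4},{"dx":0,"dy":0,"dz":-0.1,"twist":0,"grip":0.4},{"dx":0,"dy":0,"dz":-0.11,"twist":0,"grip":0.4},{"dx":0,"dy":0,"dz":-0.11,"twist":0,"grip":0.4}]'
```

```text
t: 3.58
eef_pos: [0.4631, -0.1699, 0.1579]
ee_rot: [-3.141, -0.005, -0.327]
force: [2.9, -0.0, -1.1]
width: 0.0613
gripper_force: 0.0
t: 4.0
eef_pos: [0.4592, -0.1661, 0.0438]
ee_rot: [3.14, 0.005, -0.325]
force: [-0.7, 0.5, 0.9]
width: 0.0612
gripper_force: 0.0
```

```bash
python3 -m crank '[{"dx":0.001,"dy":-0.001,"dz":-0.02,"twist":0,"grip":0.4},{"dx":0.001,"dy":-0.001,"dz":-0.038,"twist":0,"grip":0.4},{"dx":0.001,"dy":-0.001,"dz":-0.038,"twist":0,"grip":0.4},{"dx":0.001,"dy":-0.001,"dz":-0.038,"twist":0,"grip":0.4},{"dx":0.001,"dy":-0.001,"dz":-0.038,"twist":0,"grip":-0.1}]' 10
python3 -m crank '[{"dx":0,"dy":0,"dz":0,"twist":0,"grip":-0.2},{"dx":0,"dy":0,"dz":0,"twist":0,"grip":-0.3},{"dx":0,"dy":0,"dz":0,"twist":0,"grip":-0.3},{"dx":0,"dy":0,"dz":0,"twist":0,"grip":-0.3},{"dx":0,"dy":0,"dz":0,"twist":0,"grip":-0.3}]' 10
```

```text
t: 4.42
eef_pos: [0.4635, -0.167, 0.01]
ee_rot: [-3.141, -0.002, -0.324]
force: [-0.5, -0.5, -0.1]
width: 0.0585
gripper_force: 0.0
t: 4.83
eef_pos: [0.463, -0.167, 0.0095]
ee_rot: [-3.141, -0.001, -0.324]
force: [-1.1, 0.4, 7.8]
width: 0.0395
gripper_force: 10.0
```

```bash
python3 -m crank '[{"dx":0,"dy":0,"dz":0,"twist":0,"grip":0.2},{"dx":0,"dy":0,"dz":0,"twist":0,"grip":0.3},{"dx":0,"dy":0,"dz":0,"twist":-3,"grip":0.3},{"dx":0,"dy":0,"dz":0,"twist":-10,"grip":0.3},{"dx":0,"dy":0,"dz":0,"twist":-17,"grip":0.3}]'
python3 -m crank '[{"dx":0,"dy":0,"dz":0,"twist":-7,"grip":0.3},{"dx":0,"dy":0,"dz":0,"twist":-14,"grip":0.3},{"dx":0,"dy":0,"dz":0,"twist":-21,"grip":0.3},{"dx":0,"dy":0,"dz":0,"twist":-28,"grip":0.3},{"dx":0,"dy":0,"dz":0,"twist":-35,"grip":0.3}]'
python3 -m crank '[{"dx":0,"dy":0,"dz":0,"twist":-7,"grip":0.3},{"dx":0,"dy":0,"dz":0,"twist":-14,"grip":0.3},{"dx":0,"dy":0,"dz":0,"twist":-21,"grip":0.3},{"dx":0,"dy":0,"dz":0,"twist":-28,"grip":0.3},{"dx":0,"dy":0,"dz":0,"twist":-35,"grip":0.3}]'
python3 -m crank '[{"dx":0,"dy":0,"dz":0,"twist":-3,"grip":0.1},{"dx":0,"dy":0,"dz":0,"twist":-3,"grip":-0.1},{"dx":0,"dy":0,"dz":0,"twist":-3,"grip":-0.3},{"dx":0,"dy":0,"dz":0,"twist":-3,"grip":-0.3},{"dx":0,"dy":0,"dz":0,"twist":-3,"grip":-0.3}]' 20
```

```text
t: 5.25
eef_pos: [0.4623, -0.167, 0.0085]
ee_rot: [3.142, 0.0, -0.627]
force: [0.2, -0.3, 0.6]
width: 0.0565
gripper_force: 0.0
t: 5.67
eef_pos: [0.4623, -0.167, 0.0085]
ee_rot: [3.141, 0.0, -1.238]
force: [0.3, 0.4, 0.2]
width: 0.0571
gripper_force: 0.0
t: 6.08
eef_pos: [0.4623, -0.167, 0.0085]
ee_rot: [3.141, -0.0, -1.849]
force: [0.3, 0.1, -0.3]
width: 0.0568
gripper_force: 0.0
t: 6.5
eef_pos: [0.4624, -0.167, 0.0085]
ee_rot: [3.141, -0.0, -1.894]
force: [-0.7, -0.2, -0.9]
width: 0.0396
gripper_force: 20.0
```

```bash
python3 -m crank '[{"dx":0,"dy":0,"dz":0.01,"twist":0,"grip":-0.4},{"dx":0,"dy":0,"dz":0.04,"twist":0,"grip":-0.4},{"dx":0,"dy":0,"dz":0.08,"twist":0,"grip":-0.4},{"dx":0,"dy":0,"dz":0.12,"twist":0,"grip":-0.4},{"dx":0,"dy":0,"dz":0.15,"twist":0,"grip":-0.4}]' 30
python3 -m crank '[{"dx":0.008,"dy":0.035,"dz":0,"twist":4,"grip":-0.4},{"dx":0.018,"dy":0.07,"dz":0,"twist":8,"grip":-0.4},{"dx":0.028,"dy":0.105,"dz":0,"twist":12,"grip":-0.4},{"dx":0.038,"dy":0.14,"dz":0,"twist":16,"grip":-0.4},{"dx":0.048,"dy":0.175,"dz":0,"twist":18,"grip":-0.4}]'
python3 -m crank '[{"dx":0.005,"dy":0.02,"dz":0,"twist":0,"grip":-0.4},{"dx":0.0095,"dy":0.042,"dz":0,"twist":0,"grip":-0.4},{"dx":0.0095,"dy":0.042,"dz":-0.01,"twist":0,"grip":-0.4},{"dx":0.0095,"dy":0.042,"dz":-0.01,"twist":0,"grip":-0.4},{"dx":0.0095,"dy":0.042,"dz":-0.01,"twist":0,"grip":-0.4}]'
python3 - <<'E'
from h import *
A={n:np.mean([arm.grab_frame(n).astype(float) for _ in range(5)],0)[:,:,::-1] for n in("top","scene")}
g=lambda im:np.clip(255*(im/255.)**.6,0,255).astype(np.uint8)
cv2.imwrite("pics/c2.png",np.hstack([crop(g(A["top"]),250,180,40,30),crop(g(A["scene"]),219,165,40,30)]))
s=arm.get_state();print(s["eef_pos"],s["ee_rot"],s["force"],s["t"])
E
```

```text
t: 6.92
eef_pos: [0.4629, -0.1671, 0.1617]
ee_rot: [-3.139, 0.0, -1.894]
force: [0.8, 0.1, -0.8]
width: 0.0391
gripper_force: 30.0
t: 7.33
eef_pos: [0.5105, 0.0096, 0.1589]
ee_rot: [-3.141, 0.0, -1.577]
force: [1.2, 0.1, -0.2]
width: 0.0391
gripper_force: 30.0
t: 7.75
eef_pos: [0.5191, 0.0497, 0.1479]
ee_rot: [3.14, -0.001, -1.581]
force: [0.4, -1.6, 0.1]
width: 0.0395
gripper_force: 30.0
[0.51997794 0.04978916 0.14873043] [-3.14129180e+00  1.08786280e-04 -1.58179076e+00] [ 0.01942772  0.28270769 -1.00341982] 8.25
```

View pics/c2.png

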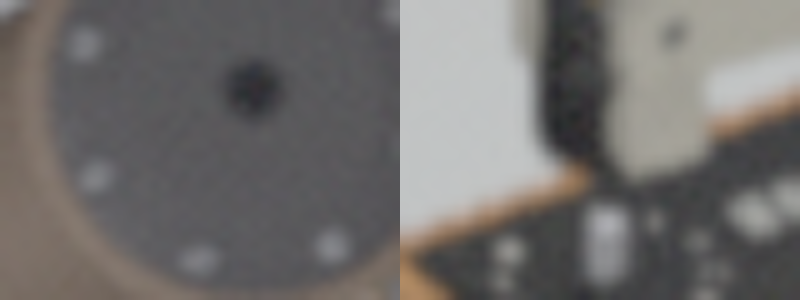

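```bash
python3 - <<'E'
from h import *
np.set_printoptions(linewidth=200,precision=2,suppress=True)
S=np.mean([arm.grab_frame("scene").astype(float) for _ in range(6)],0).mean(2)
print(S[162:198,226:250].round().astype(int))
p=np.array([.52,.0498,.150]);d=np.array([.48,.877,0])
for z in(.141,.15,.168):
    p[2]=z;print(z,pix("scene",p),pix("scene",p-.02*d),pix("scene",p+.02*d))
o=np.load("avg.npz")["scene"].mean(2)
for r in(224,226,228,230):print(r,[np.interp(85,-o[r,150:154][::-1]*-1,np.arange(150,154)[::-1])],[np.interp(85,o[r,164:169],np.arange(164,169))])
q=np.array([.4624,-.167,.014]);print(pix("scene",q),pix("scene",q-.02*d),pix("scene",q+.02*d))
E
```

```text
[[163 163 162 153 123  96  72  40  26  27  37  58  71  62  61  76  73  53  41  40  45  51  59  67]
 [162 163 162 151 123 101  79  44  24  26  33  53  69  62  64  85  90  79  71  74  80  85  92  99]
 [162 162 161 152 124 104  85  49  24  27  30  44  61  59  70  88  98  99 101 105 109 111 115 115]
 [162 163 162 153 124 105  88  49  25  24  30  29  45  60  82  95 101 108 114 117 117 117 119 119]
 [162 163 162 153 124 103  86  49  22  23  24  25  37  61  90 100 107 111 116 114 109 111 118 119]
 [163 162 162 152 124 102  82  47  24  22  22  24  31  53  84 101 111 115 115 104  90  97 113 120]
 [163 163 162 153 126 102  82  43  20  17  22  23  29  49  82 101 111 117 112  93  77  91 112 118]
 [163 163 163 155 132 105  79  44  20  18  19  23  32  50  81 102 112 117 114  99  90 102 115 119]
 [163 163 161 158 141 116  81  40  17  19  20  24  27  50  81  98 111 119 118 112 108 116 118 119]
 [163 164 164 163 154 133  85  39  18  23  26  27  31  48  77  97 111 118 119 117 116 116 118 122]
 [164 163 164 164 159 145  92  41  17  25  26  25  28  41  68  95 110 118 118 116 114 113 118 126]
 [164 163 1
[... 2252 characters left out ...]
  35  60  82]
 [ 28  18  19  31  47  44  27  18  22  28  26  27  29  31  33  31  29  29  30  30  32  32  41  54]
 [ 43  34  23  20  29  27  18  17  29  36  29  26  32  41  54  40  30  26  28  36  45  35  30  30]]
0.141 [238.19 177.73] [230.82 177.63] [245.57 177.82]
0.15 [238.22 174.91] [230.81 174.81] [245.62 175.01]
0.168 [238.27 169.21] [230.79 169.11] [245.73 169.31]
224 [np.float64(151.71608040201005)] [np.float64(166.16630669546436)]
226 [np.float64(151.87653814602132)] [np.float64(166.48910523875753)]
228 [np.float64(151.99857142857144)] [np.float64(166.6413600372613)]
230 [np.float64(151.38049143708116)] [np.float64(166.12203557312253)]
[158.68 225.96] [151.4  225.88] [165.96 226.03]
```

Seen against the shaft in the same picture, the knob hangs about 1 mm off: knob axis at column 239.6, shaft at 239.2. I'll correct that and descend gently.

```bash
python3 -m crank '[{"dx":0.001,"dy":-0.0015,"dz":-0.01,"twist":0,"grip":-0.4},{"dx":0.001,"dy":-0.0015,"dz":-0.018,"twist":0,"grip":-0.4},{"dx":0.001,"dy":-0.0015,"dz":-0.024,"twist":0,"grip":-0.4},{"dx":0.001,"dy":-0.0015,"dz":-0.024,"twist":0,"grip":-0.4},{"dx":0.001,"dy":-0.0015,"dz":-0.024,"twist":0,"grip":-0.4}]'
python3 -m crank '[{"dx":0,"dy":0,"dz":-0.001,"twist":0,"grip":-0.4},{"dx":0,"dy":0,"dz":-0.002,"twist":0,"grip":-0.4},{"dx":0,"dy":0,"dz":-0.003,"twist":0,"grip":-0.4},{"dx":0,"dy":0,"dz":-0.004,"twist":0,"grip":-0.4},{"dx":0,"dy":0,"dz":-0.004,"twist":0,"grip":-0.4}]'
```

```text
t: 8.97
eef_pos: [0.5205, 0.0483, 0.1238]
ee_rot: [3.14, -0.001, -1.581]
force: [-0.4, -0.5, 0.5]
width: 0.0395
gripper_force: 30.0
t: 9.38
eef_pos: [0.5211, 0.0486, 0.1207]
ee_rot: [-3.141, 0.0, -1.581]
force: [1.2, -0.1, 1.2]
width: 0.039
gripper_force: 30.0
```

```bash
python3 -m crank '[{"dx":0,"dy":0,"dz":-0.0005,"twist":0,"grip":-0.4},{"dx":0,"dy":0,"dz":-0.001,"twist":0,"grip":-0.4},{"dx":0,"dy":0,"dz":-0.0015,"twist":0,"grip":-0.4},{"dx":0,"dy":0,"dz":-0.002,"twist":0,"grip":-0.4},{"dx":0,"dy":0,"dz":-0.002,"twist":0,"grip":-0.4}]'

```

```text
t: 9.8
eef_pos: [0.5212, 0.0486, 0.1187]
ee_rot: [-3.141, 0.0, -1.581]
force: [0.8, -0.4, -0.4]
width: 0.0393
gripper_force: 30.0
```

```bash
python3 -m crank '[{"dx":0,"dy":0,"dz":-0.0005,"twist":0,"grip":-0.4},{"dx":0,"dy":0,"dz":-0.001,"twist":0,"grip":-0.4},{"dx":0,"dy":0,"dz":-0.0015,"twist":0,"grip":-0.4},{"dx":0,"dy":0,"dz":-0.002,"twist":0,"grip":-0.4},{"dx":0,"dy":0,"dz":-0.002,"twist":0,"grip":-0.4}]'

```

```text
t: 10.22
eef_pos: [0.5213, 0.0486, 0.1167]
ee_rot: [-3.141, 0.0, -1.581]
force: [3.0, 1.0, 1.2]
width: 0.0393
gripper_force: 30.0
```

```bash
python3 -m crank '[{"dx":0,"dy":0,"dz":-0.0005,"twist":0,"grip":-0.4},{"dx":0,"dy":0,"dz":-0.001,"twist":0,"grip":-0.4},{"dx":0,"dy":0,"dz":-0.0015,"twist":0,"grip":-0.4},{"dx":0,"dy":0,"dz":-0.002,"twist":0,"grip":-0.4},{"dx":0,"dy":0,"dz":-0.002,"twist":0,"grip":-0.4}]'
python3 -c "
from station import arm;s=arm.get_state();print(s['force'],s['moment'],s['eef_pos'],s['t'])"
```

```text
t: 10.63
eef_pos: [0.5212, 0.0486, 0.1147]
ee_rot: [-3.141, 0.0, -1.581]
force: [3.6, 0.9, 0.6]
width: 0.0392
gripper_force: 30.0
[3.58263865 0.92923709 0.62360312] [ 0.35012449 -1.39634129 -0.0280453 ] [0.52124197 0.04863148 0.11465317] 10.6333
```

```bash
python3 -m crank '[{"dx":0.0003,"dy":0,"dz":-0.0005,"twist":0,"grip":-0.4},{"dx":0.0005,"dy":0,"dz":-0.001,"twist":0,"grip":-0.4},{"dx":0.0005,"dy":0,"dz":-0.002,"twist":0,"grip":-0.4},{"dx":0.0005,"dy":0,"dz":-0.003,"twist":0,"grip":-0.4},{"dx":0.0005,"dy":0,"dz":-0.003,"twist":0,"grip":-0.4}]'
python3 -m crank '[{"dx":0,"dy":0,"dz":-0.0005,"twist":0,"grip":-0.4},{"dx":0,"dy":0,"dz":-0.001,"twist":0,"grip":-0.4},{"dx":0,"dy":0,"dz":-0.0015,"twist":0,"grip":-0.4},{"dx":0,"dy":0,"dz":-0.0015,"twist":0,"grip":-0.4},{"dx":0,"dy":0,"dz":-0.0015,"twist":0,"grip":-0.4}]'
```

```text
t: 11.05
eef_pos: [0.5214, 0.0486, 0.1113]
ee_rot: [3.141, 0.0, -1.581]
force: [1.9, 2.7, 1.0]
width: 0.0393
gripper_force: 30.0
t: 11.47
eef_pos: [0.5214, 0.0486, 0.11]
ee_rot: [-3.142, 0.0, -1.581]
force: [2.2, 2.3, 2.2]
width: 0.0393
gripper_force: 30.0
```

```bash
python3 -m crank '[{"dx":0.0003,"dy":0.0003,"dz":-0.0003,"twist":0,"grip":-0.4},{"dx":0.0003,"dy":0.0003,"dz":-0.0006,"twist":0,"grip":-0.4},{"dx":0.0003,"dy":0.0003,"dz":-0.001,"twist":0,"grip":-0.4},{"dx":0.0003,"dy":0.0003,"dz":-0.0015,"twist":0,"grip":-0.4},{"dx":0.0003,"dy":0.0003,"dz":-0.0015,"twist":0,"grip":-0.4}]'
python3 -m crank '[{"dx":0,"dy":0,"dz":-0.0003,"twist":0,"grip":-0.4},{"dx":0,"dy":0,"dz":-0.0006,"twist":0,"grip":-0.4},{"dx":0,"dy":0,"dz":-0.001,"twist":0,"grip":-0.4},{"dx":0,"dy":0,"dz":-0.001,"twist":0,"grip":-0.4},{"dx":0,"dy":0,"dz":-0.001,"twist":0,"grip":-0.4}]'
```

```text
t: 11.88
eef_pos: [0.5215, 0.0487, 0.1085]
ee_rot: [3.141, -0.0, -1.581]
force: [0.9, 2.0, 4.0]
width: 0.039
gripper_force: 30.0
t: 12.3
eef_pos: [0.5215, 0.0487, 0.1075]
ee_rot: [3.141, -0.0, -1.581]
force: [-0.0, 1.2, 5.6]
width: 0.0389
gripper_force: 30.0
```

```bash
python3 -m crank '[{"dx":0,"dy":0,"dz":-0.0004,"twist":0,"grip":-0.4},{"dx":0,"dy":0,"dz":-0.0008,"twist":0,"grip":-0.4},{"dx":0,"dy":0,"dz":-0.0012,"twist":0,"grip":-0.4},{"dx":0,"dy":0,"dz":-0.0015,"twist":0,"grip":-0.4},{"dx":0,"dy":0,"dz":-0.0015,"twist":0,"grip":-0.4}]'
python3 -m crank '[{"dx":0,"dy":0,"dz":-0.0003,"twist":0,"grip":-0.4},{"dx":0,"dy":0,"dz":-0.0006,"twist":0,"grip":-0.4},{"dx":0,"dy":0,"dz":-0.0008,"twist":0,"grip":-0.4},{"dx":0,"dy":0,"dz":-0.0008,"twist":0,"grip":-0.4},{"dx":0,"dy":0,"dz":-0.0008,"twist":0,"grip":-0.4}]'
```

```text
t: 12.72
eef_pos: [0.5216, 0.0487, 0.1061]
ee_rot: [3.141, -0.0, -1.581]
force: [-0.2, 1.5, 7.3]
width: 0.0392
gripper_force: 30.0
t: 13.13
eef_pos: [0.5216, 0.0487, 0.1055]
ee_rot: [3.141, -0.0, -1.581]
force: [-0.7, 1.5, 7.1]
width: 0.0392
gripper_force: 30.0
```

```bash
python3 -m crank '[{"dx":0,"dy":0,"dz":-0.0002,"twist":0,"grip":-0.4},{"dx":0,"dy":0,"dz":-0.0004,"twist":0,"grip":-0.4},{"dx":0,"dy":0,"dz":-0.0006,"twist":0,"grip":-0.4},{"dx":0,"dy":0,"dz":-0.0006,"twist":0,"grip":-0.4},{"dx":0,"dy":0,"dz":-0.0006,"twist":0,"grip":-0.4}]'
python3 -m crank '[{"dx":0,"dy":0,"dz":-0.0002,"twist":0,"grip":-0.4},{"dx":0,"dy":0,"dz":-0.0004,"twist":0,"grip":-0.4},{"dx":0,"dy":0,"dz":-0.0004,"twist":0,"grip":-0.4},{"dx":0,"dy":0,"dz":-0.0004,"twist":0,"grip":-0.4},{"dx":0,"dy":0,"dz":-0.0004,"twist":0,"grip":-0.4}]'
```

```text
t: 13.55
eef_pos: [0.5216, 0.0487, 0.1052]
ee_rot: [-3.142, -0.0, -1.581]
force: [-2.7, 1.1, 9.6]
width: 0.0389
gripper_force: 30.0
t: 13.97
eef_pos: [0.5217, 0.0487, 0.1052]
ee_rot: [-3.141, -0.0, -1.581]
force: [-3.1, 1.3, 13.1]
width: 0.0395
gripper_force: 30.0
```

The arm has come to a hard stop at TCP z = 0.1052, close to the 0.1055 expected with the knob home and the shaft fully down. The spring force rose from 4 to 8 N on the way and is now 13 N at the stop. I'm handing it in.

```bash
python3 -c "
from station import arm;s=arm.get_state();print(s['force'],s['gripper_force'],s['t']);print(arm.job_done())"
```

```text
[-3.12285953  1.29591372 13.1275294 ] 30.002255118524772 13.9667
the job is handed in; nothing more can be done
None
```

I handed the job in at 14.0 s with the knob on the D-shaft and still held pressed against the stop at about 13 N. The readings fit a knob fully home, but no verdict came back and I took no final picture.

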